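# Tension the sander belt through the guard window

### The arm

A 6-joint arm with a two-finger parallel gripper is mounted at the origin on the work surface. World frame = base frame: x ahead of the robot, y to its left, z up, the work surface at z = 0. Lengths are in mm, angles in degrees, forces in N, time in s.
With the tool pointing down it reaches from about 350 to 850 mm from the base axis. Payload 8.1 kg.
Tool frame: the origin (TCP) lies midway between the tips of the shut fingers; the grasp point (between the pads) lies 19 mm behind it (r.grasp_offset is the distance from the TCP to the grasp point, in mm); z points along the fingers, x is the direction in which the jaws open and shut, and the axes are right-handed (so a half turn about z gives the same grasp; the last joint's range is limited). The gripper opens to 85 mm and grips with 20 to 120 N. Pads are 22 mm wide; open, the fingers measure 114 mm over their backs; the gripper's body (76 mm by 85 mm) begins 54 mm behind the grasp point. The pads swing forward as they close: fully open they stand 13 mm farther back than shut.
Start: joints at [62.831, 7.471, 85.268, -0, 87.261, -4.893], TCP at [227.426, 555.232, 201.592] pointing down, gripper open.
Joint ranges: [-169.43, 169.43], [-51.17, 129.36], [1.28, 143.12], [-76.62, 256.62], [0, 156.53], [-152.29, 152.29]. Speed limits (degrees/s): [136.94, 136.94, 159.86, 180, 180, 180].

### API

Orientations are given as [roll, pitch, yaw] about the fixed x, y, z axes, in that order (R = Rz(yaw) Ry(pitch) Rx(roll)).
In Python, from bench import r, optics, hand_in gives the robot as it stands.
- The arm moves only by the shell command python3 -m pendant 'ROWS' [FORCE]. ROWS is JSON, a list of rows, each a list of 5 numbers: the opening, from 0 (shut) to 1 (fully open), then the shift along the tool's x, y, z in mm, then the turn about the tool's z in degrees. A call has 1 to 10 rows; each row shifts and turns the commanded pose from where the row before left it, along the tool's axes as they then stand; what a row does not reach is not made up. A row lasts 1/10 s, in which the tool goes at most 50 mm and 8.59 degrees, less where a joint would pass 70% of its speed; a pose out of reach is approached as far as the arm can. A call with a gripper value outside its range is refused whole. The fingers move at their own pace and stop on an object; FORCE is the grip in N (left out, the last holds). Time passes only in rows, so rows that do not move let the fingers close. It gives the time, the measured TCP pose, the force and the opening at its end, in the units of the state.
- r.sense(): the state, without advancing time (a new reading comes with each control period).
- optics.snapshot(name): name is "scene" or "top" or "wrist"; returns (picture, depth): 384x512x3 uint8, blue, green, red; 384x512 float32, mm along the optical axis (not along the pixel's ray), 0 where there is no reading.
- optics.camera_params(name): a dict with "camera_matrix" (3x3 intrinsics, pixels), "eye" and "orientation" of the camera in the world. Camera axes: x right, y down, z forward; pixel columns grow to the right and rows downward; lengths in mm; the calibration is good to about 2 mm. A picture is of the moment at which its call begins: read the wrist's pose just before it. camera_params takes no time and is no camera call; for the wrist camera it gives the pose at the moment of the call.
- hand_in(): hands the job in, once; it reports no verdict.
Trained networks look in the newest picture that a camera, given by its name, has taken for a name from the list of things; names that differ only in an ending like _2 or _b are one class to them, and where a whole thing is asked for, a point or a joint stands for the part that bears it (a point fixed in the world has none). Each returns a list of dicts, best first, with "score" (0 to 1); they miss things now and then, are a little off and sometimes report something else, mostly with a low value. They report only what shows in the picture. A call takes as long as a camera call.
- optics.search_frame(camera, query): "at" ([x, y, z] in mm, in world coordinates, good to about 4 mm: the middle of the surface that is visible of it).
The state is a dict: "time": time; "joint_pos": joint angles; "qd": joint speeds; "joint_efforts": joint torques, N m; "tool_pos": TCP position; "tcp_rot": TCP orientation; "ft_force": force on the tool from outside, world axes, zero at the start; "wrist_torque": the same for the moment, N m; "finger_gap": finger opening in mm.
Only numpy, scipy, OpenCV 4.12 (cv2) and the standard library are available. Lean on these libraries where they do the work, as an engineer would, in place of code of your own. Each camera call takes 0.05 s, during which the arm holds its last target. There are 200 camera calls.

### The job

Tension the belt of the bench sander: reach down through the guard window over the flat paddle lever and press that lever fully down to its stop with the fingertips, then withdraw. Do not touch the guard, do not move the ball-ended lever in the other window, and leave the wooden blank on the belt and the other loose things where they are; nothing is to be picked up.

Things in the scene. Friction and masses are not known exactly. Their poses are not given: they have to be found in the camera images.
- sander: Fixed bench belt sander, base 270 mm (its x) by 420 (y) by 30 high. Origin: centre of its underside, on the table; x points away from the operator's side (roughly away from the robot), z up. Its -x half holds the levers under the guard, motor at +y of it, switch box at -y (highest 112 mm above the table); its +x half carries the belt, flat top 100 mm above the table.
- guard: Fixed white sheet-steel hood over the levers, 130 mm (x) by 240 (y), flat top face 118 mm above the table, 3 mm sheet. Axes as the sander's; origin at table height under its middle, 65 mm to -x of the sander's. Two windows in the top, each 82 mm along x by 66 along y, centred at x = 0, y = +55 and -55 mm, a 44 mm bar between. Not to be touched.
- paddle_lever_end (a point): Where to press: middle of the upper face of the flat steel paddle (44 mm long, 36 wide, 8 thick) ending the tension lever, 48 mm from its pivot. It is under either window, within about 15 mm of the window's centre. Height above the table about 100 mm when up, 81 mm (paddle level) when fully down, moving some 6 mm to sander -x on the way.
- paddle_lever (a joint): Angle of the paddle lever: 0 up (sloping up 24 degrees towards sander -x), 0.42 rad fully down at its stop. Starts at 0 to 0.08. Pivot parallel to sander y, at the +x end of the lever, 77 mm above the table. Stiff: about 5 N at the paddle moves it, and it stays where it is left.
- ball_lever_end (a point): Centre of the 22 mm steel ball at the end of the other lever (8 mm rod, ball 52 mm from its pivot), under the other window. To be left alone.
- blank_mid (a point): Loose carved wooden blank with a short handle, 50 by 180 by 22 mm, lying on the belt. Point in the middle of its broad part, half-way up. To be left alone.
- glue_mid (a point): Loose glue jar, 54 mm across, 120 mm tall, standing beside the sander. Point half-way up. To be left alone.
- block_mid (a point): Loose cork sanding block, 100 by 55 by 31 mm, lying beside the sander. Point at its centre. To be left alone.

How it is judged:
By the outcome, as a careful person would: the job done as asked, in the order asked, and still so for the second after the job is handed in, with the robot touching nothing.
It also fails if it takes over 32 s, if anything falls off the work surface, if the arm or the gripper's body presses on something with over 40 N, if the wrist force passes 120 N, or if a joint passes its speed limit or range.

## Working session

There is one attempt and no reset: what is moved stays moved. The work goes in short steps, Python scripts to look and compute and a shell command to move; the robot and the scene stay as the last step left them, time stands still between calls to the robot, and variables do not carry over. Pictures are saved under pics/ and viewed, about 8 in all and at most 12, crops included, and the job is handed in when it is done.

```bash
mkdir -p pics; cat > h.py <<'E'
import numpy as np, cv2
from bench import r, optics
from scipy.spatial.transform import Rotation as R
def cloud(name,d):
    p=optics.camera_params(name);K=np.array(p["camera_matrix"]);o=np.array(p["orientation"],float)
    Rm=o if o.shape==(3,3) else R.from_euler('xyz',o,degrees=True).as_matrix()
    v,u=np.indices(d.shape)
    c=np.stack([(u-K[0,2])/K[0,0]*d,(v-K[1,2])/K[1,1]*d,d],-1)
    return c@Rm.T+np.array(p["eye"])
E
python3 - <<'E'
from h import *
s=r.sense();print(s)
for n in("top","scene"):
    im,d=optics.snapshot(n);cv2.imwrite(f"pics/{n}.png",im);np.save(n+".npy",cloud(n,d))
    print(n,optics.camera_params(n))
    for q in("paddle_lever_end","ball_lever_end","guard","sander","blank_mid","glue_mid","block_mid"):
        print(q,[(np.round(x["at"]),round(x["score"],2)) for x in optics.search_frame(n,q)[:2]])
E
```

```text
{'time': 0.0, 'joint_pos': array([ 6.28311824e+01,  7.51591919e+00,  8.53306157e+01, -2.81535116e-03,
        8.72614437e+01, -4.89183854e+00]), 'qd': array([ 0.06837929, -0.02899109, -0.0502432 ,  0.05837921, -0.12907065,
        0.01490165]), 'joint_efforts': array([ 2.65337134e-03, -5.69370353e+01, -5.00577056e+01,  3.15279613e-05,
        1.43038880e-02, -2.56207284e-05]), 'tool_pos': array([227.1531684 , 554.67193419, 200.52322455]), 'tcp_rot': array([-1.79993594e+02,  1.07825009e-01,  6.77231642e+01]), 'ft_force': array([-0.20290018,  0.35657636, -0.64774931]), 'wrist_torque': array([-0.02169814, -0.0125241 ,  0.03966104]), 'finger_gap': 85.68068907620369}
top {'camera_matrix': array([[366.75960468,   0.        , 256.07682234],
       [  0.        , 366.75960468, 194.1117279 ],
       [  0.        ,   0.        ,   1.        ]]), 'eye': array([454.65651459,  52.93397141, 965.93850246]), 'orientation': array([-1.72134002e+02,  9.32856449e-02, -8.99796216e+01])}
paddle_lever_end [(array([ 561., -118.,   93.]), 0.84)]
ball_lever_end [(array([ 599., -211.,   83.]), 0.7)]
guard [(ar
[... 252 characters left out ...]
y([[399.42022435,   0.        , 255.91511467],
       [  0.        , 399.42022435, 201.49523497],
       [  0.        ,   0.        ,   1.        ]]), 'eye': array([1367.79512604,   14.49250999,  933.7113466 ]), 'orientation': array([-138.44249797,   -0.91640581,   89.61068046])}
paddle_lever_end [(array([ 556., -122.,  101.]), 0.47)]
ball_lever_end []
guard [(array([ 590., -163.,  120.]), 0.7), (array([ 684., -152.,   88.]), 0.61)]
sander [(array([ 680., -151.,   89.]), 0.87), (array([ 690., -396.,   30.]), 0.57)]
blank_mid [(array([ 703., -128.,  121.]), 0.79)]
glue_mid [(array([487.,  73.,  86.]), 0.9), (array([ 705., -124.,  122.]), 0.64)]
block_mid [(array([ 688., -392.,   25.]), 0.72)]
```

```bash
python3 - <<'E'
from h import *
c=np.load("top.npy");im=cv2.imread("pics/top.png")
g=(abs(c[...,2]-118)<5)&(np.hypot(c[...,0]-568,c[...,1]+162)<150)
g&=(im.min(-1)>130)
n,l,st,ce=cv2.connectedComponentsWithStats(g.astype(np.uint8));k=1+st[1:,4].argmax();m=l==k
P=c[m];print(m.sum(),st[k],np.median(P[:,2]))
(cx,cy),wh,a=cv2.minAreaRect(P[:,:2].astype(np.float32));print(cx,cy,wh,a)
x0,y0,w,h=st[k][:4]
x0-=30;y0-=30;w+=60;h+=60
cr=im[y0:y0+h,x0:x0+w].copy();mm=m[y0:y0+h,x0:x0+w]
o=cr.copy();o[mm]=(0,200,0)
f=min(390/w,580/h)
cv2.imwrite("pics/crop.png",cv2.resize(np.hstack([cr,o]),None,fx=f,fy=f));print(x0,y0,f)
E
```

```text
3728 [ 293  154  115   85 3728] 118.75390238717927
568.3333129882812 -165.19003295898438 (129.7612762451172, 241.58917236328125) 18.611173629760742
263 124 2.2285714285714286
```

View pics/top.png

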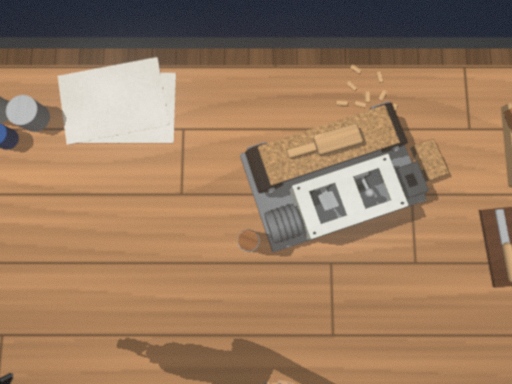

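View pics/crop.png

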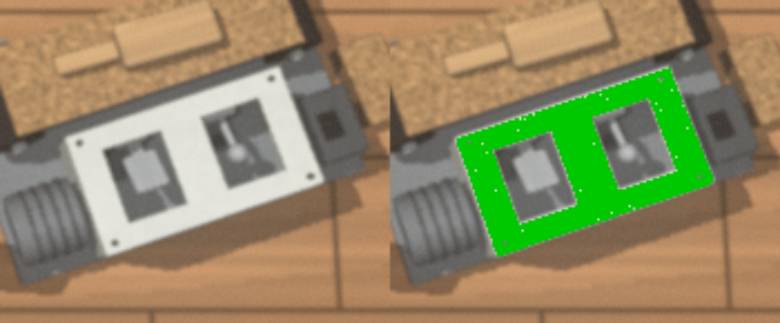

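The top view shows the guard near px (350,197). The paddle is in its left (+y) window at px (329,202), and the ball lever is in the right one. The guard rectangle fits at 130x242 mm, z 118.8, yaw 18.6°. That matches its stated size.

Next: shut the fingers, align tool x with guard x, and move over the window at z≈200.

```bash
python3 -m pendant '[[0,0,0,0,8.2],[0,0,0,0,8.2],[0,0,0,0,8.2],[0,0,0,0,8.2],[0,0,0,0,8.2],[0,0,0,0,8.1],[0,6,46,0,0],[0,6,46,0,0],[0,6,46,0,0],[0,6,46,0,0]]' 20
python3 -m pendant '[[0,6,46,0,0],[0,6,46,0,0],[0,6,46,0,0],[0,6,46,0,0],[0,6,46,0,0],[0,6,46,0,0],[0,6,46,0,0],[0,6,46,0,0],[0,6,46,0,0],[0,0,0,0,0]]'
```

```text
time: 1.8
tool_pos: [309.3, 387.0, 201.6]
tcp_rot: [-180.0, -0.0, 18.7]
ft_force: [0.6, 0.0, -0.0]
finger_gap: 0.4
time: 2.8
tool_pos: [493.8, 8.5, 201.6]
tcp_rot: [179.9, -0.0, 18.3]
ft_force: [-0.6, 1.0, 0.4]
finger_gap: -0.0
```

```bash
cat > look.py <<'E'
from h import *
import sys
s=r.sense();print(s["time"],s["tool_pos"],s["tcp_rot"],s["ft_force"],s["finger_gap"])
im,d=optics.snapshot("wrist");cv2.imwrite(f"pics/w{sys.argv[1]}.png",im);c=cloud("wrist",d);np.save(f"w{sys.argv[1]}.npy",c)
for q in("paddle_lever_end","ball_lever_end","guard"):
    print(q,[(np.round(x["at"]),round(x["score"],2)) for x in optics.search_frame("wrist",q)[:2]])
t=np.load("top.npy");a=np.radians(18.6);Rg=np.array([[np.cos(a),-np.sin(a)],[np.sin(a),np.cos(a)]])
for n,C in(("top",t),("wrist",c)):
    g=(C[...,:2]-[568.3,-165.2])@Rg
    m=(abs(g[...,0])<39)&(abs(g[...,1]-55)<31)&(C[...,2]>72)&(C[...,2]<112)
    print(n,m.sum())
    for x in range(-38,40,8):
        k=m&(abs(g[...,0]-x)<4)
        if k.sum():print(x,k.sum(),np.round(np.percentile(C[k][:,2],[10,50,90])),np.round(np.percentile(g[k][:,1],[5,50,95])))
E
python3 look.py 1
```

```text
2.8 [493.84916712   8.51414373 201.64044566] [ 1.79884207e+02 -9.28855028e-03  1.83177948e+01] [-0.61123219  1.01305134  0.43362801] -0.004045622629856534
paddle_lever_end [(array([ 542., -131.,  106.]), 0.57)]
ball_lever_end []
guard [(array([567., -42., 101.]), 0.6), (array([597.,   8.,  94.]), 0.18)]
top 302
-14 33 [105. 107. 109.] [34. 50. 65.]
-6 54 [103. 105. 108.] [33. 49. 65.]
2 48 [100. 102. 104.] [33. 49. 65.]
10 50 [ 96.  99. 101.] [33. 49. 66.]
18 52 [93. 94. 97.] [33. 50. 65.]
26 37 [89. 91. 95.] [33. 49. 62.]
34 24 [85. 88. 91.] [40. 48. 56.]
wrist 41
-14 30 [104. 105. 107.] [36. 45. 54.]
-6 11 [106. 107. 108.] [36. 43. 49.]
```

```bash
python3 -m pendant '[[0,3.6,28,0,0],[0,3.6,28,0,0],[0,3.6,28,0,0],[0,3.6,28,0,0],[0,3.6,26,0,0],[0,0,0,0,0],[0,0,0,0,0]]'; python3 look.py 2
```

```text
time: 3.7
tool_pos: [553.3, -110.2, 201.5]
tcp_rot: [-180.0, 0.0, 18.7]
ft_force: [-0.1, -0.2, -0.0]
finger_gap: -0.1
3.7 [ 553.31665643 -110.2464121   201.49550299] [-1.79958994e+02  1.28859454e-02  1.86799858e+01] [-0.06615031 -0.19336112 -0.03360687] -0.07294307329126337
paddle_lever_end []
ball_lever_end []
guard []
top 302
-14 33 [105. 107. 109.] [34. 50. 65.]
-6 54 [103. 105. 108.] [33. 49. 65.]
2 48 [100. 102. 104.] [33. 49. 65.]
10 50 [ 96.  99. 101.] [33. 49. 66.]
18 52 [93. 94. 97.] [33. 50. 65.]
26 37 [89. 91. 95.] [33. 49. 62.]
34 24 [85. 88. 91.] [40. 48. 56.]
wrist 1452
-14 71 [103. 106. 108.] [34. 52. 66.]
-6 273 [105. 107. 108.] [34. 50. 66.]
2 273 [101. 103. 105.] [34. 50. 66.]
10 239 [ 98. 100. 101.] [34. 50. 66.]
18 255 [94. 96. 98.] [34. 51. 66.]
26 213 [91. 92. 94.] [34. 50. 66.]
34 112 [87. 89. 90.] [42. 50. 57.]
```

View pics/w2.png

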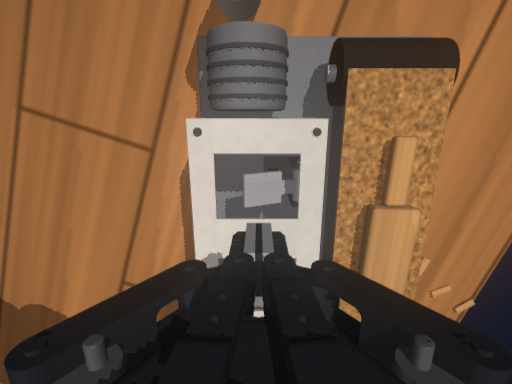

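The wrist view shows the paddle at px (263,190) centred in its window, with the fingertips aligned at px (260,235). Before descending I'll check the finger linkage profile near the guard plane.

```bash
python3 - <<'E'
from h import *
c=np.load("w2.npy");T=R.from_euler('xyz',[-179.96,0.01,18.68],degrees=True).as_matrix()
q=(c-[553.3,-110.2,201.5])@T
m=(np.linalg.norm(c-[553.3,-110.2,201.5],axis=-1)<250)&(c[...,2]>140)
q=q[m]
for b in range(0,90,8):
    k=(-q[:,2]>=b-4)&(-q[:,2]<b+4)
    if k.sum()>3:print(b,k.sum(),np.round([q[k,0].min(),q[k,0].max(),q[k,1].min(),q[k,1].max()]))
E
```

```text
32 24 [ -9.  12. -11.  -7.]
40 290 [-13.  14. -12.  -7.]
48 367 [-13.  14. -12.  -6.]
56 418 [-13.  14. -12.  -6.]
64 551 [-13.  14. -12.  11.]
72 666 [-30.  30. -14.  10.]
80 2329 [-35.  37. -15.  12.]
88 4143 [-42.  43. -14.   9.]
```

The fingers are ±14 by ±12 mm up to about 68 mm behind the tips, so they clear the window easily. I'll centre over the paddle and go down to just above it.

```bash
python3 -m pendant '[[0,-1.4,7,0,0],[0,0,0,20,0],[0,0,0,20,0],[0,0,0,20,0],[0,0,0,15,0],[0,0,0,7,0],[0,0,0,0,0],[0,0,0,0,0]]'
```

```text
time: 4.7
tool_pos: [554.8, -118.8, 120.4]
tcp_rot: [180.0, -0.0, 18.6]
ft_force: [-1.0, 0.3, 0.3]
finger_gap: 0.2
```

```bash
python3 -m pendant '[[0,0,0,5,0],[0,0,0,5,0],[0,0,0,4,0],[0,0,0,4,0],[0,0,0,4,0],[0,0,0,4,0],[0,0,0,4,0],[0,0,0,3,0],[0,0,0,0,0],[0,0,0,0,0]]'
```

```text
time: 5.7
tool_pos: [554.4, -118.7, 86.6]
tcp_rot: [-180.0, 0.0, 18.6]
ft_force: [0.1, -1.0, -0.3]
finger_gap: -0.0
```

```bash
python3 -m pendant '[[0,0,0,2,0],[0,0,0,2,0],[0,0,0,1,0]]';python3 -m pendant '[[0,0,0,1,0],[0,0,0,0,0]]'; python3 -m pendant '[[0,0,0,1,0],[0,0,0,0,0]]'
```

```text
time: 6.0
tool_pos: [554.3, -118.6, 81.4]
tcp_rot: [-180.0, 0.0, 18.6]
ft_force: [1.3, 0.4, -0.8]
finger_gap: 0.4
time: 6.2
tool_pos: [554.2, -118.6, 80.4]
tcp_rot: [-180.0, 0.0, 18.6]
ft_force: [-0.5, 0.4, -0.6]
finger_gap: 0.3
time: 6.4
tool_pos: [554.3, -118.6, 79.5]
tcp_rot: [-180.0, 0.0, 18.6]
ft_force: [0.7, 0.7, 0.3]
finger_gap: 0.2
```

```bash
python3 look.py 3
```

```text
6.4 [ 554.32632163 -118.6464846    79.50626535] [-1.79997584e+02  2.65820605e-03  1.86234687e+01] [0.65305109 0.73466447 0.26832653] 0.22189527029613032
paddle_lever_end [(array([ 572., -106.,   93.]), 0.68)]
ball_lever_end []
guard [(array([538., -75., 116.]), 0.71)]
top 302
-14 33 [105. 107. 109.] [34. 50. 65.]
-6 54 [103. 105. 108.] [33. 49. 65.]
2 48 [100. 102. 104.] [33. 49. 65.]
10 50 [ 96.  99. 101.] [33. 49. 66.]
18 52 [93. 94. 97.] [33. 50. 65.]
26 37 [89. 91. 95.] [33. 49. 62.]
34 24 [85. 88. 91.] [40. 48. 56.]
wrist 2600
-14 123 [103. 106. 108.] [51. 59. 66.]
-6 370 [104. 106. 108.] [53. 61. 67.]
2 292 [100. 103. 104.] [56. 62. 67.]
10 369 [ 97.  99. 101.] [50. 60. 67.]
18 512 [94. 96. 97.] [38. 56. 66.]
26 582 [91. 92. 94.] [34. 50. 66.]
34 315 [85. 89. 90.] [42. 50. 57.]
```

View pics/w3.png

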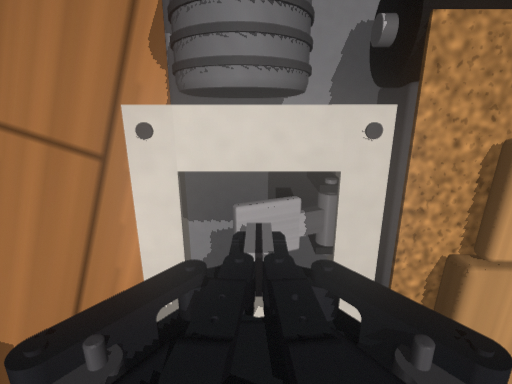

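```bash
python3 - <<'E'
from h import *
c=np.load("w3.npy");T=R.from_euler('xyz',[180,0,18.62],degrees=True).as_matrix()
q=(c-[554.3,-118.6,79.5])@T
for v in range(190,300,6):print(v,[np.round(q[v,u]).astype(int).tolist() for u in(240,252,258,266,276)])
print(optics.camera_params("wrist"))
E
```

```text
190 [[-15, -6, 49], [-5, -6, 48], [0, -6, 49], [7, -6, 49], [15, -10, 34]]
196 [[-15, 0, 50], [-5, 0, 49], [0, 0, 50], [7, -1, 48], [15, -5, 33]]
202 [[-15, 5, 50], [-3, -18, -21], [0, -18, -21], [5, -18, -20], [11, -17, -19]]
208 [[-10, -17, -28], [-3, -16, -25], [0, -15, -23], [5, -15, -22], [11, -14, -20]]
214 [[-10, -13, -27], [-3, -12, -25], [0, -12, -23], [5, -11, -21], [11, -10, -19]]
220 [[-10, -10, -29], [-3, -8, -25], [0, -8, -23], [5, -7, -21], [11, -6, -19]]
226 [[-10, -6, -28], [-3, -11, -39], [0, -11, -39], [5, -11, -40], [11, -2, -19]]
232 [[-9, -7, -38], [-3, -11, -47], [0, -11, -47], [4, -11, -47], [10, -7, -39]]
238 [[-9, -7, -45], [-2, -11, -53], [0, -11, -54], [4, -11, -54], [10, -7, -45]]
244 [[-8, -7, -53], [-2, -10, -59], [0, -11, -60], [4, -11, -61], [9, -7, -52]]
250 [[-8, -7, -58], [-2, -11, -65], [0, -11, -66], [4, -11, -67], [9, -7, -58]]
256 [[-7, -13, -74], [-2, -12, -72], [0, -9, -68], [4, -13, -74], [8, -13, -75]]
262 [[-7, -13, -78], [-2, -12, -78], [0, -6, -68], [4, -12, -78], [8, -12, -78]]
268 [[-6, -12, -82], [-2, -12, -81], [0, -4, -69], [4, -12, -82], [7, -12, -82]]
274 [[-6, -12, -85], [1, -68, -173], [0, 0, -67], [3, -11, -85], [7, -12, -86]]
280 [[-5, -16, -96], [-2, -4, -78], [0, 3, -68], [3, -9, -85], [6, -17, -97]]
286 [[-5, -17, -100], [-2, -1, -77], [0, 6, -68], [4, -2, -79], [6, -17, -100]]
292 [[-5, -17, -103], [-2, 1, -78], [0, 8, -68], [4, 1, -78], [6, -16, -102]]
298 [[-5, -16, -105], [-2, 4, -78], [0, 33, -40], [4, 4, -78], [6, -17, -105]]
{'camera_matrix': array([[271.86538726,   0.        , 258.34594172],
       [  0.        , 271.86538726, 189.7505662 ],
       [  0.        ,   0.        ,   1.        ]]), 'eye': array([533.0160513 , -53.61667044, 252.31859953]), 'orientation': array([ 1.64244293e+02, -1.31706015e-02,  1.86773943e+01])}
```

The paddle hasn't moved and there's no contact force. The camera puts the visible fingertips about 35 mm behind the reported TCP, at world z≈115. Before going lower, I'll measure the wider gripper parts relative to the real tips and the guard plane, and cross-check with the scene camera.

```bash
python3 - <<'E'
from h import *
c=np.load("w3.npy");T=R.from_euler('xyz',[180,0,18.62],degrees=True).as_matrix()
o=np.array([554.3,-118.6,79.5])
q=((c-o)@T).reshape(-1,3);q=q[(c.reshape(-1,3)[:,2]>0)]
for b in range(34,116,4):
    k=(-q[:,2]>=b-2)&(-q[:,2]<b+2)&(abs(q[:,0])<70)&(q[:,1]<60)&(q[:,1]>-40)
    if b<44:k&=abs(q[:,0])<16;k&=q[:,1]>-14
    if k.sum()>3:print(b,k.sum(),np.round([q[k,0].min(),q[k,0].max(),q[k,1].min(),q[k,1].max()]))
im,d=optics.snapshot("scene");cs=cloud("scene",d);qs=(cs-o)@T
m=(abs(qs[...,0])<90)&(abs(qs[...,1])<60)&(qs[...,2]<-30)&(qs[...,2]>-150)
print("scene: behind, n, x range, y range")
Q=qs[m]
for b in range(32,150,8):
    k=(abs(-Q[:,2]-b)<4)
    if b<52:k&=(abs(Q[:,0])<30)&(abs(Q[:,1])<25)
    if k.sum()>3:print(b,k.sum(),np.round(np.percentile(Q[k][:,0],[2,98])),np.round(np.percentile(Q[k][:,1],[2,98])))
v,u=np.where(m);x0,x1,y0,y1=u.min()-25,u.max()+25,v.min()-20,v.max()+40
f=min(780/(x1-x0),580/(y1-y0));cv2.imwrite("pics/s4.png",cv2.resize(im[y0:y1,x0:x1],None,fx=f,fy=f,interpolation=cv2.INTER_CUBIC));print(x0,y0,f)
E
```

```text
34 23 [-11.   7. -11.  -6.]
38 311 [-11.  13. -12.  47.]
42 174 [-13.  14. -11.  37.]
46 182 [-13.  14. -11.  -6.]
50 179 [-13.  14. -12.  -6.]
54 203 [-13.  14. -11.  -6.]
58 218 [-13.  14. -12.  -6.]
62 139 [-13.  14. -12.  -7.]
66 416 [ -6.   7. -12.  12.]
70 206 [-17.  21. -13.  11.]
74 454 [-30.  30. -14.   6.]
78 1072 [-32.  34. -14.  12.]
82 1252 [-35.  37. -14.   9.]
86 2688 [-39.  40. -13.   9.]
90 1456 [-42.  43. -13.   9.]
94 1422 [-45.  47. -17.   9.]
98 1982 [-48.  50. -18.   8.]
102 3209 [-52.  53. -18.   8.]
106 3955 [-55.  57. -18.   8.]
110 3649 [-58.  59. -18.   6.]
114 4284 [-61.  63. -18.   2.]
scene: behind, n, x range, y range
32 5 [7. 9.] [-8. 12.]
40 12 [ 4. 15.] [-8. 12.]
48 17 [-3. 15.] [-8. 13.]
56 14 [-3. 18.] [-3. 12.]
80 12 [12. 35.] [-5. 15.]
88 7 [13. 40.] [-8. 16.]
96 24 [ 4. 48.] [-14.  18.]
104 18 [-2. 54.] [-12.  19.]
112 25 [ 5. 61.] [-15.  18.]
120 53 [-6. 64.] [-15.  19.]
128 45 [-5. 60.] [-16.  20.]
136 43 [14. 49.] [-17.  21.]
144 28 [25. 44.] [-7. 12.]
154 134 5.420560747663552
```

View pics/s4.png

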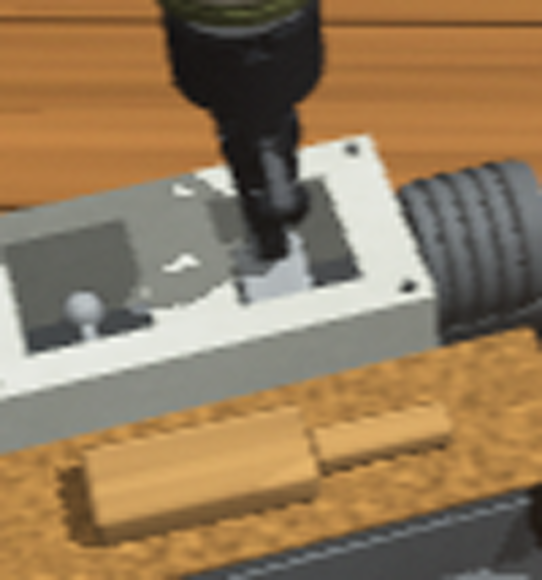

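Both cameras agree that the real tips sit about 34 mm behind the reported TCP, so the tips are now at z≈113. At the stop, TCP should read about 47. The guard top will then be 71 mm behind the TCP, where the linkage half-width is 30 mm or less and the window edge is at 39 mm, so it clears. I'll carry on down and watch the force.

```bash
python3 -m pendant '[[0,0,0,2,0],[0,0,0,2,0],[0,0,0,2,0],[0,0,0,2,0],[0,0,0,2,0]]'; python3 -m pendant '[[0,0,0,2,0],[0,0,0,2,0],[0,0,0,2,0],[0,0,0,2,0],[0,0,0,2,0],[0,0,0,1,0]]'
```

```text
time: 7.15
tool_pos: [554.6, -118.8, 69.9]
tcp_rot: [180.0, -0.0, 18.6]
ft_force: [-1.7, -0.6, 4.9]
finger_gap: -0.0
time: 7.75
tool_pos: [554.0, -118.7, 58.2]
tcp_rot: [-180.0, 0.0, 18.6]
ft_force: [-2.0, -0.8, 4.1]
finger_gap: 0.2
```

Contact at about 5 N, as expected for the lever.

```bash
python3 -m pendant '[[0,0,0,2,0],[0,0,0,2,0],[0,0,0,2,0],[0,0,0,1,0]]'; for i in 1; do python3 -m pendant '[[0,0,0,1,0],[0,0,0,0,0]]'; done;  python3 -m pendant '[[0,0,0,1,0],[0,0,0,0,0]]'
```

```text
time: 8.15
tool_pos: [554.1, -118.6, 51.2]
tcp_rot: [-180.0, 0.0, 18.6]
ft_force: [-3.9, -0.8, 8.9]
finger_gap: 0.2
time: 8.35
tool_pos: [554.1, -118.7, 51.1]
tcp_rot: [-180.0, 0.0, 18.6]
ft_force: [-7.3, -0.8, 10.9]
finger_gap: 0.0
time: 8.55
tool_pos: [554.3, -118.7, 51.0]
tcp_rot: [180.0, 0.0, 18.6]
ft_force: [-10.4, -0.5, 16.6]
finger_gap: -0.3
```

```bash
sed -i 's/<112)/<116)/' look.py; python3 look.py 5 | grep -v '^top' ; python3 - <<'E'
import cv2;im=cv2.imread('pics/w5.png')[130:320,110:410];cv2.imwrite('pics/w5c.png',cv2.resize(im,None,fx=2.6,fy=2.6,interpolation=cv2.INTER_CUBIC))
E
```

```text
8.55 [ 554.25723831 -118.71068925   51.04505377] [1.79996397e+02 2.00392151e-02 1.86286550e+01] [-10.41211917  -0.50054119  16.63991213] -0.32526327504398966
paddle_lever_end [(array([ 575., -109.,   80.]), 0.9)]
ball_lever_end []
guard [(array([537., -74., 118.]), 0.65)]
-14 33 [105. 107. 109.] [34. 50. 65.]
-6 54 [103. 105. 108.] [33. 49. 65.]
2 48 [100. 102. 104.] [33. 49. 65.]
10 50 [ 96.  99. 101.] [33. 49. 66.]
18 52 [93. 94. 97.] [33. 50. 65.]
26 37 [89. 91. 95.] [33. 49. 62.]
34 24 [85. 88. 91.] [40. 48. 56.]
wrist 4430
-38 50 [115. 116. 116.] [28. 68. 85.]
-14 584 [80. 81. 83.] [41. 56. 66.]
-6 695 [ 80.  86. 108.] [55. 59. 66.]
2 707 [ 80.  93. 112.] [59. 60. 66.]
10 685 [ 80.  87. 109.] [55. 59. 66.]
18 627 [80. 81. 94.] [42. 56. 67.]
26 592 [80. 81. 82.] [36. 51. 66.]
34 432 [78. 81. 82.] [42. 51. 57.]
```

View pics/w5c.png

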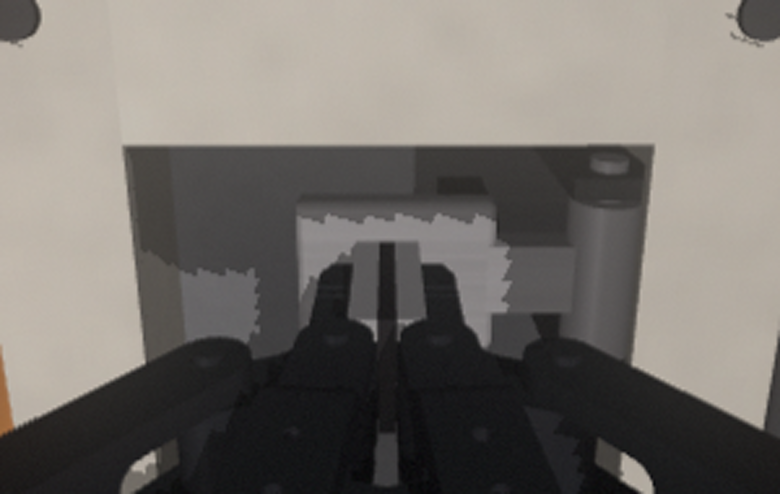

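The paddle is now level: 81 mm at both its near and far parts, so it's on the stop. The knuckles hang inside the window, clear of its edges. One more 1 mm press to seat it, then withdraw straight up.

```bash
python3 -m pendant '[[0,0,0,1,0],[0,0,0,0,0]]'; python3 -m pendant '[[0,0,0,-4,0],[0,0,0,-10,0],[0,0,0,-15,0],[0,0,0,-25,0],[0,0,0,-40,0],[0,0,0,-40,0],[0,0,0,-20,0],[0,0,0,0,0],[0,0,0,0,0]]'; python3 look.py 6 | grep -A20 -e '^[0-9.]* \[' -e wrist
python3 -m pendant '[[0,0,-40,0,0],[0,0,-46,0,0],[0,0,-46,0,0],[0,0,-46,0,0],[0,0,-46,0,0],[0,0,-40,0,0],[0,0,0,0,0],[0,0,0,0,0]]'
python3 - <<'E'
from h import *
im,d=optics.snapshot("top");cv2.imwrite("pics/top7.png",im);c=cloud("top",d);t=np.load("top.npy")
for q in("ball_lever_end","paddle_lever_end","guard","blank_mid","glue_mid","block_mid"):
    print(q,[(np.round(x["at"]),round(x["score"],2)) for x in optics.search_frame("top",q)[:1]])
a=np.radians(18.6);Rg=np.array([[np.cos(a),-np.sin(a)],[np.sin(a),np.cos(a)]])
for n,C in(("before",t),("after",c)):
    g=(C[...,:2]-[568.3,-165.2])@Rg
    for y0 in(49,-55):
        m=(abs(g[...,0])<37)&(abs(g[...,1]-y0)<(14 if y0>0 else 29))&(C[...,2]>74)&(C[...,2]<112)
        print(n,y0,[(x,int(k.sum()),round(float(np.median(C[k][:,2])),1)) for x in range(-32,37,8) for k in[m&(abs(g[...,0]-x)<4)] if k.sum()>2])
E
```

```text
time: 8.95
tool_pos: [554.3, -118.8, 50.9]
tcp_rot: [180.0, 0.0, 18.6]
ft_force: [-13.3, 1.6, 24.1]
finger_gap: 0.1
time: 9.85
tool_pos: [554.8, -118.7, 203.4]
tcp_rot: [180.0, -0.1, 18.6]
ft_force: [-0.2, -0.9, -0.1]
finger_gap: -0.0
9.85 [ 554.77769236 -118.65578092  203.41736668] [ 1.79953301e+02 -7.79183673e-02  1.86288717e+01] [-0.22278988 -0.9440839  -0.06396035] -0.01603555899722194
paddle_lever_end [(array([ 561., -114.,   83.]), 0.69)]
ball_lever_end [(array([ 627., -193.,   85.]), 0.49)]
guard [(array([ 552., -111.,  117.]), 0.81)]
top 302
-14 33 [105. 107. 109.] [34. 50. 65.]
-6 54 [103. 105. 108.] [33. 49. 65.]
2 48 [100. 102. 104.] [33. 49. 65.]
10 50 [ 96.  99. 101.] [33. 49. 66.]
18 52 [93. 94. 97.] [33. 50. 65.]
26 37 [89. 91. 95.] [33. 49. 62.]
34 24 [85. 88. 91.] [40. 48. 56.]
wrist 1443
-30 1 [116. 116. 116.] [24. 24. 24.]
-22 16 [78. 78. 80.] [49. 57. 65.]
-14 224 [79. 80. 81.] [34. 50. 67.]
-6 224 [79. 80. 81.] [34. 51. 67.]
2 243 [79. 80. 81.] [34. 51. 67.]
10 236 [79. 80. 81.] [34. 50. 67.]
18 225 [79. 80. 81.] [34. 50. 66.]
26 152 [78. 80. 81.] [36. 50. 65.]
3
[... 257 characters left out ...]
7)]
guard [(array([ 562., -117.,   82.]), 0.65)]
blank_mid [(array([ 694., -124.,  120.]), 0.69)]
glue_mid [(array([472.,  62., 118.]), 0.67)]
block_mid [(array([ 676., -399.,   31.]), 0.76)]
before 49 [(-16, 16, 106.7), (-8, 40, 106.8), (0, 39, 103.2), (8, 38, 99.6), (16, 37, 95.3), (24, 37, 93.4), (32, 25, 88.7)]
before -55 [(-16, 15, 97.7), (-8, 30, 100.6), (0, 22, 98.9), (8, 12, 90.5), (16, 12, 88.2), (24, 12, 86.4), (32, 19, 82.4)]
after 49 [(-24, 3, 79.1), (-16, 35, 82.0), (-8, 39, 81.8), (0, 37, 82.1), (8, 41, 81.3), (16, 35, 81.6), (24, 31, 81.8), (32, 22, 81.7)]
after -55 [(-16, 15, 97.6), (-8, 31, 100.6), (0, 21, 98.9), (8, 12, 90.5), (16, 11, 88.1), (24, 12, 87.3), (32, 18, 83.1)]
```

View pics/top7.png

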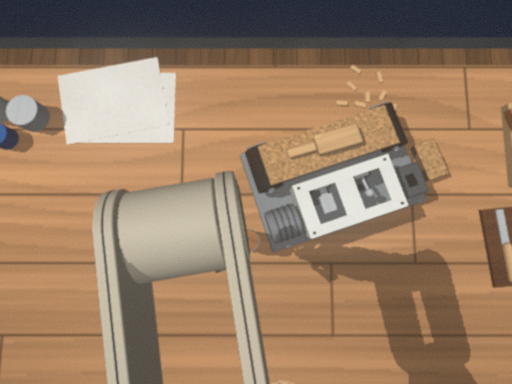

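The final top view shows the paddle level at about 82 mm and the ball lever unchanged. The blank and block haven't moved, and the arm is clear. The glue jar at px (252,240) is partly hidden by the arm, which explains its shifted centre.

```bash
python3 -c "
from bench import hand_in;print(hand_in())"
```

```text
the job is handed in; nothing more can be done
None
```

The paddle lever is pressed fully down to its stop, and the arm is withdrawn and touching nothing. The job was handed in at about 11 s. I pressed through the +y window with the fingers shut; the lever took about 5 N while moving and 24 N at the stop.

**Paddle:** it was sloped from about 107 to 89 mm before. It now lies level, at about 80 mm from the wrist camera and 81–82 mm from the top camera, against 81 mm expected. It stayed there after I withdrew.

**Left alone:** the ball lever's depth profile matches the first picture to within 1 mm. The blank and block are where they were, within the detector's error. The cameras showed the gripper clear of the guard's window edges, and I saw no sign of contact. At the stop there was also a sideways force of up to 13 N, which I took as friction on the paddle.

**Checks that disagreed:**
- **Fingertip position:** the real tips sit about 30–34 mm behind the reported TCP. My first descent to TCP 79.5 mm therefore touched nothing. I confirmed the offset with two cameras, checked the clearance and then pressed by force.
- **Glue jar:** its last detection was about 13 mm off the first. The arm partly hid the jar in that picture, and the tool passed well above it, so I don't think it moved. I did not look at it again with a clear view.

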